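Nest the empty glue cups

TASK

The gluing is done: tidy away the empty glue cups. Nest both orange cups, one after the other, into the blue cup, so that the three stand upright on the bench as one stack with blue at the bottom and each cup fully down on its shoulder. Leave the white cup with the brushes where it stands.

Things in the scene. Friction and masses are not known exactly. Their poses are not given: they have to be found in the camera images.
- blue_cup_center (a point): Centre (on the axis, 42.5 mm above the foot; z = axis, up) of the empty blue plastic glue cup, bottom of the stack. Loose, 85 mm tall, open top, 3 mm walls, about 60 g. Tapers from 36 mm diameter at the foot to 48 mm at 45 mm height, then steps out (shoulder) to 58 mm; sides nearly upright to the 60 mm rim, mouth 54 mm inside. A nested cup's shoulder sits on the rim, its foot 40 mm above this foot.
- orange_cup_a_center (a point): Centre (on the axis, 42.5 mm above the foot; z = axis, up) of one of two empty orange plastic glue cups, same shape, size and weight as the blue one. Loose, upright on the bench. Can be held from above across its upper 40 mm (58 to 60 mm wide), which stays in the open when it is nested. The two are alike; either may go in first.
- orange_cup_b_center (a point): Centre (on the axis, 42.5 mm above the foot; z = axis, up) of the other empty orange cup, like the first. The four cups' places are mixed at random, centres at least 125 mm apart.
- white_cup_center (a point): Centre (on the axis, 42.5 mm above the foot) of the white cup of the same shape holding two brushes that reach 143 mm above the bench: in use, leave it. Also about, beyond the cups: a glue bottle 60 mm wide and 170 mm tall (far left), a 130 mm square chequered panel 15 mm thick (far right) and an 8 mm thick aluminium straightedge (back).
There are look-alikes about, which are no part of the job. Several things look just like the part that bears blue_cup_center: the one meant starts nearest to the robot's base.

How it is judged (in metres and radians):
At the end, for the whole second after the job is handed in: The blue cup stands upright on the bench, one orange cup is nested in it and the other orange cup in that one: axes within 10 mm of each other, each cup's centre 30 to 48 mm above the one below (40 mm when fully down), all within 0.17 rad of upright and at rest; the blue cup's centre is below 52 mm (((horizontal distance between orange_cup_a_center and blue_cup_center below 0.01 m and z of orange_cup_a_center in the frame of blue_cup_center between 0.03 and 0.048 m and horizontal distance between orange_cup_b_center and orange_cup_a_center below 0.01 m and z of orange_cup_b_center in the frame of orange_cup_a_center between 0.03 and 0.048 m) or (horizontal distance between orange_cup_b_center and blue_cup_center below 0.01 m and z of orange_cup_b_center in the frame of blue_cup_center between 0.03 and 0.048 m and horizontal distance between orange_cup_a_center and orange_cup_b_center below 0.01 m and z of orange_cup_a_center in the frame of orange_cup_b_center between 0.03 and 0.048 m)) and height (world z) of blue_cup_center below 0.052 m and angle between each of blue_cup_center, orange_cup_a_center, orange_cup_b_center's own z axis and vertical below 0.17 rad and linear speed of each of blue_cup, orange_cup_a, orange_cup_b below 0.03 m/s); the robot touches nothing.
It fails at once if the white cup with the brushes is moved more than 25 mm or tipped (distance of white_cup_center from where it was at the start of the episode above 0.025 m or angle between white_cup_center's own z axis and vertical above 0.35 rad).
It also fails if it takes over 64 s, if anything falls off the work surface, if the arm or the gripper's body presses on something with over 40 N, if the wrist force passes 120 N, or if a joint passes its speed limit or range.

ROBOT

A 7-joint arm with a two-finger parallel gripper is mounted at the origin on the work surface. World frame = base frame: x ahead of the robot, y to its left, z up, the work surface at z = 0. Lengths are in m, angles in degrees, forces in N, time in s.
With the tool pointing down it reaches from about 0.425 to 0.875 m from the base axis. Payload 4.7 kg.
Tool frame: the origin (TCP) lies midway between the tips of the shut fingers; the grasp point (between the pads) lies 19 mm behind it; z points along the fingers, y is the line along which they close (so a half turn about z gives the same grasp; the last joint's range is limited). The gripper opens to 85 mm and grips with 20 to 120 N. Pads are 22 mm wide; open, the fingers measure 114 mm over their backs; the gripper's body (76 mm by 85 mm) begins 54 mm behind the grasp point. The pads swing forward as they close: fully open they stand 13 mm farther back than shut.
Start: joints at [66.412, 18.392, -4.016, 83.108, 1.295, 78.541, -3.26], TCP at [0.268, -0.592, 0.231] pointing down, gripper open.
Joint ranges: [-163.93, 163.93], [-17.29, 119.83], [-79.2, 71.16], [3.27, 140.29], [-89.18, 269.18], [5.43, 117.66], [-154.24, 154.24]. Speed limits (degrees/s): [147.25, 147.25, 180, 180, 180, 180, 180].

INTERFACE

Orientations are given as [roll, pitch, yaw] about the fixed x, y, z axes, in that order (R = Rz(yaw) Ry(pitch) Rx(roll)).
In Python, from workcell import arm, snapshot, camera_info, spot_in gives the robot as it stands. The module is installed in compiled form; this text tells all that it offers.
- The arm moves only by the tool send_rows, never from a script. Its argument "steps" is a list of rows, each a list of 7 numbers: the turn, a rotation vector about the tool's x, y, z in units of 6 degrees (1.0 is 6 degrees), then the shift along the tool's x, y, z in units of 40 mm (1.0 is 40 mm), then the finger opening in mm, from 0 to 85.4. A call has 1 to 5 rows; each row is the pose to reach, as a shift and turn from the pose commanded when the call began, along the tool's axes at that moment; what a row does not reach only later rows make up. A row lasts 1/8 s, in which the tool goes at most 62.5 mm and 10.7 degrees, less where a joint would pass 70% of its speed; a pose out of reach is approached as far as the arm can. A call with a gripper value outside its range is refused whole. The fingers move at their own pace and stop on an object; "newtons" is the grip in N (left out, the last holds). Time passes only in rows, so rows that repeat a pose let the fingers close. It gives the time, the measured TCP pose, the force, the opening and the grip force at its end, in the units of the state.
- arm.get_obs(): the state, without advancing time (a new reading comes with each control period).
- snapshot(name): name is "side" or "top" or "wrist"; returns the picture (420x560x3 uint8, red, green, blue); there is no depth.
- camera_info(name): a dict with "fovy" (degrees; the focal length in pixels is half the picture's height over the tangent of half this angle, whatever the lens; pixels are square), "cx", "cy" (the principal point, pixels), "dist_coeffs" ([k1, k2, p1, p2, k3] as OpenCV has them; the pictures are not rectified), "eye" and "rotation" of the camera in the world. Camera axes: x right, y up, looking along -z (the intrinsics and any distortion apply to the point x, -y, -z); pixel columns grow to the right and rows downward; lengths in m; the calibration is good to about 2 mm. A picture is of the moment at which its call begins: read the wrist's pose just before it. camera_info takes no time and is no camera call; for the wrist camera it gives the pose at the moment of the call.
- arm.close_job(): hands the job in; it is judged then, once.
Trained networks look in the newest picture that a camera, given by its name, has taken for a name from the list of things; names that differ only in an ending like _2 or _b are one class to them, and where a whole thing is asked for, a point or a joint stands for the part that bears it (a point fixed in the world has none). Each returns a list of dicts, best first, with "confidence" (0 to 1); they miss things now and then, are a little off and sometimes report something else, mostly with a low value. They report only what shows in the picture. A call takes as long as a camera call. They do not tell look-alikes from the thing itself.
- spot_in(name, camera): "at" ([x, y, z] in m, in the coordinates of the camera as it stood for that picture, good to about 4 mm: the middle of the surface that is visible of it).
The state is a dict: "time": time; "qpos": joint angles; "qvel": joint speeds; "tau": joint torques, N m; "tcp_pos": TCP position; "tool_rot": TCP orientation; "ft_force": force on the tool from outside, world axes, zero at the start; "ft_torque": the same for the moment, N m; "grip_width": opening from 0.0 (shut) to 1.0 (fully open); "gripper_force": force on a finger pad.
Only numpy, scipy, OpenCV 4.12 (cv2) and the standard library are available. Lean on these libraries where they do the work, as an engineer would, in place of code of your own. Each camera call takes 0.05 s, during which the arm holds its last target. There are 200 camera calls.

## Working session

There is one attempt and no reset: what is moved stays moved. The work goes in short steps, Python scripts to look and compute and a tool call to move; the robot and the scene stay as the last step left them, time stands still between calls to the robot, and variables do not carry over. Pictures are saved under pics/ and viewed, at most 10 in all, crops included, and the job is handed in when it is done.

Besides the shell and the picture viewer there is one more tool, called after ">>>" by a JSON object that holds its "api" and its "payload". send_rows: Moves the arm, as the interface text tells. Its arguments: {"type":"object","properties":{"steps":{"type":"array"},"newtons":{"type":"number"}},"required":["steps"]}

```bash
mkdir -p pics; cat > h.py <<'E'
import numpy as np, cv2
from workcell import arm, snapshot, camera_info, spot_in
def snap(n,f=None):
    im=snapshot(n)
    if f: cv2.imwrite('pics/'+f,im[:,:,::-1])
    return im
def world(ci,p): return np.array(ci['eye'])+np.array(ci['rotation']).reshape(3,3)@np.array(p)
def K(ci):
    f=210/np.tan(np.radians(ci['fovy']/2)); return np.array([[f,0,ci['cx']],[0,f,ci['cy']],[0,0,1.]])
def pix(ci,P):
    c=np.array(ci['rotation']).reshape(3,3).T@(np.array(P,float)-ci['eye'])
    return cv2.projectPoints(np.array([[c[0],-c[1],-c[2]]]),np.zeros(3),np.zeros(3),K(ci),np.array(ci['dist_coeffs'],float))[0].ravel()
def plane(ci,uv,z):
    u=cv2.undistortPoints(np.array([[uv]],float),K(ci),np.array(ci['dist_coeffs'],float)).ravel()
    d=np.array(ci['rotation']).reshape(3,3)@np.array([u[0],-u[1],-1]); e=np.array(ci['eye'])
    return e+d*(z-e[2])/d[2]
E
python3 - <<'E'
from h import *
np.set_printoptions(precision=4,suppress=True)
o=arm.get_obs();print(o['tcp_pos'],o['tool_rot'],o['time'])
for c in ['top','side']:
    ci=camera_info(c);snap(c,c+'0.png');print(c,ci['eye'],ci['fovy'])
    for n in ['blue_cup_center','orange_cup_a_center','white_cup_center']:
        for d in spot_in(n,c):
            w=world(ci,d['at']);print(n,w,round(d['confidence'],2),pix(ci,w).round())
E
```

```text
[ 0.2682 -0.5915  0.2302] [-179.8899    0.0067   24.4008] 0.0
top [0.3738 0.1053 1.3056] 48.02954182840668Traceback (most recent call last):
  File "<stdin>", line 8, in <module>
  File "h.py", line 7, in world
    def world(ci,p): return np.array(ci['eye'])+np.array(ci['rotation']).reshape(3,3)@np.array(p)
                                                ~~~~~~~~~~~~~~~~~~~~~~~~~~~~~~~~^^^^^
ValueError: cannot reshape array of size 3 into shape (3,3)
```

```bash
python3 -c "
import cv2,numpy as np
a=[cv2.imread('pics/%s0.png'%c) for c in('top','side')]
cv2.imwrite('pics/b.png',cv2.resize(np.vstack(a),(400,600)))"
```

```text
[ WARN:0@0.009] global loadsave.cpp:275 findDecoder imread_('pics/side0.png'): can't open/read file: check file path/integrity
Traceback (most recent call last):
ValueError: all the input arrays must have same number of dimensions, but the array at index 0 has 3 dimension(s) and the array at index 1 has 2 dimension(s)
```

View pics/top0.png

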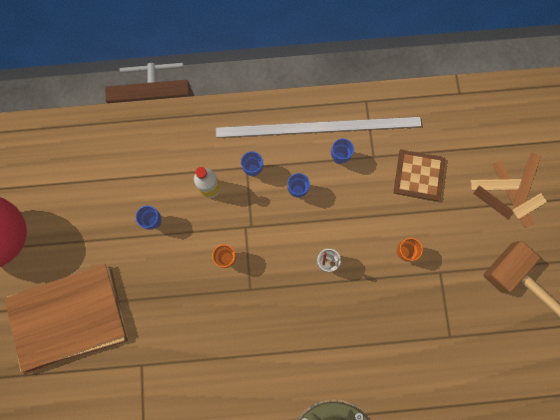

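The top picture shows orange cups at (224,256) and (410,250), the white one at (329,260), and blue cups at (148,217), (252,163), (298,185) and (342,151). The base is near (335,410). The rotation comes as three angles, so I'll fix the helper.

```bash
sed -i "s/np.array(ci\['rotation'\]).reshape(3,3)/rot(ci)/" h.py; cat >> h.py <<'E'
from scipy.spatial.transform import Rotation as R
def rot(ci): return R.from_euler('xyz',ci['rotation'],degrees=True).as_matrix()
E
python3 - <<'E'
from h import *
np.set_printoptions(precision=4,suppress=True)
for c in ['top','side']:
    ci=camera_info(c);snap(c,c+'1.png');print(c,ci['eye'],ci['rotation'])
    if c=='top':
        for uv in [(335,410),(224,256),(410,250),(329,260),(148,217),(252,163),(298,185),(342,151),(205,174)]: print(uv,plane(ci,uv,.07))
    for n in ['blue_cup_center','orange_cup_a_center','white_cup_center']:
        for d in spot_in(n,c):
            w=world(ci,d['at']);print(n,w,np.hypot(w[0],w[1]).round(3),round(d['confidence'],2),pix(ci,w).round())
print(camera_info('wrist'))
E
```

```text
top [0.3738 0.1053 1.3056] [ 11.5943   0.1392 -94.9544]
(335, 410) [ 0.1041 -0.0073  0.07  ]
(224, 256) [0.5066 0.241  0.07  ]
(410, 250) [ 0.4799 -0.2469  0.07  ]
(329, 260) [ 0.4724 -0.032   0.07  ]
(148, 217) [0.6279 0.4367 0.07  ]
(252, 163) [0.7531 0.1488 0.07  ]
(298, 185) [0.6807 0.0297 0.07  ]
(342, 151) [ 0.7658 -0.0996  0.07  ]
(205, 174) [0.7333 0.2784 0.07  ]
blue_cup_center [ 0.7763 -0.1051  0.0551] 0.783 0.97 [343. 149.]
blue_cup_center [0.6289 0.4453 0.0511] 0.771 0.88 [147. 218.]
blue_cup_center [0.692  0.0276 0.0456] 0.693 0.79 [298. 183.]
blue_cup_center [0.7667 0.1517 0.0518] 0.782 0.65 [251. 160.]
orange_cup_a_center [ 0.4804 -0.2533  0.0481] 0.543 0.76 [410. 251.]
white_cup_center [ 0.4785 -0.0275  0.0475] 0.479 0.63 [326. 259.]
side [0.3701 1.1529 0.684 ] [  60.6403   -0.2565 -167.9272]
blue_cup_center [0.628  0.4575 0.0594] 0.777 0.94 [225. 312.]
blue_cup_center [0.6761 0.0458 0.0626] 0.678 0.84 [254. 212.]
blue_cup_center [ 0.7636 -0.0761  0.0638] 0.767 0.72 [236. 189.]
blue_cup_center [0.7395 0.1586 0.0769] 0.756 0.71 [218. 225.]
orange_cup_a_center [ 0.483  -0.2265  0.0668] 0.534 0.89 [336. 177.]
white_cup_center [ 0.4668 -0.0145  0.0657] 0.467 0.8 [333. 209.]
{'fovy': 63.28895143386097, 'cx': 281.9851539279238, 'cy': 207.82645409194603, 'dist_coeffs': array([0.0026, 0.    , 0.    , 0.    , 0.    ]), 'eye': array([ 0.3453, -0.5574,  0.3729]), 'rotation': array([-19.0149,  -0.0092, -65.5891])}
```

View pics/side1.png

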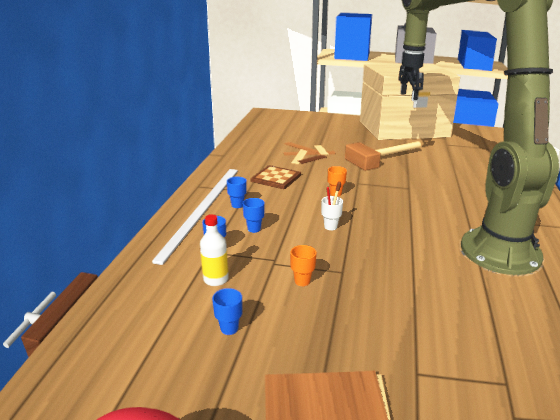

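Four blue cups show in the side view. The meant one is at about (0.68, 0.03), pixel (254,212), and is clearly the nearest to the base. Next I refine the positions by matching model silhouettes against colour masks.

```bash
cat >> h.py <<'E'
from scipy.optimize import least_squares
A=np.linspace(0,2*np.pi,40)
def hullc(ci,xy,z0=0,rings=((18,0),(24,45),(29,45),(30,85))):
    P=np.array([pix(ci,[xy[0]+r/1e3*np.cos(a),xy[1]+r/1e3*np.sin(a),z0+z/1e3]) for r,z in rings for a in A],np.float32)
    m=cv2.moments(cv2.convexHull(P)); return np.array([m['m10'],m['m01']])/m['m00'],m['m00']
def mask(im,col):
    h=cv2.cvtColor(im,cv2.COLOR_RGB2HSV)
    lo,hi={'o':((4,190,90),(14,255,255)),'b':((108,140,60),(125,255,255))}[col]
    return cv2.inRange(h,lo,hi)
def cup(im,ci,guess,col,z0=0,rings=((18,0),(24,45),(29,45),(30,85))):
    m=mask(im,col); u=pix(ci,[*guess,z0+.06])
    cs=cv2.findContours(m,cv2.RETR_EXTERNAL,cv2.CHAIN_APPROX_NONE)[0]
    cs=[cv2.convexHull(c) for c in cs if cv2.contourArea(c)>60]
    cen=[(lambda q:np.array([q['m10'],q['m01']])/q['m00'])(cv2.moments(c)) for c in cs]
    i=int(np.argmin([np.linalg.norm(k-u) for k in cen]))
    s=least_squares(lambda x:hullc(ci,x,z0,rings)[0]-cen[i],guess,diff_step=1e-3)
    return s.x,cv2.contourArea(cs[i]),hullc(ci,s.x,z0,rings)[1],cen[i]
def go(p,q=None):
    o=arm.get_obs();M=R.from_euler('xyz',o['tool_rot'],degrees=True).as_matrix()
    return (M.T@(np.array(p)-(o['tcp_pos'] if q is None else q))/.04).round(3)
E
python3 - <<'E'
from h import *
np.set_printoptions(precision=4,suppress=True)
for c in ['top','side']:
    ci=camera_info(c);im=cv2.cvtColor(cv2.imread('pics/%s1.png'%c),cv2.COLOR_BGR2RGB)
    for g,k in [((.48,-.25),'o'),((.505,.24),'o'),((.68,.03),'b')]: print(c,k,*cup(im,ci,g,k))
print(go([.48,-.25,.2]))
E
```

```text
top o [ 0.4825 -0.2465] 429.5 493.4980954469647 [409.5995 249.1129]
top o [0.5078 0.2415] 385.0 448.57891628460493 [223.6156 255.5242]
top b [1.1377 0.0308] 951.5 498.79135524336016 [282.6709  34.8469]
side o [ 0.4814 -0.2396] 430.0 482.07259188313037 [336.2698 180.1822]
side o [0.5234 0.2461] 273.5 884.388044907013 [295.6728 263.1682]
side b [ 0.719  -0.0257] 1290.0 584.7222581510432 [245.8509 202.7239]
[ 8.348 -5.602  0.783]
```

>>> {"api": "send_rows", "payload": {"steps": [[0,0,0,8.35,-5.6,0.3,85],[0,0,0,8.35,-5.6,0.3,85],[0,0,0,8.35,-5.6,0.3,85],[0,0,0,8.35,-5.6,0.3,85],[0,0,0,8.35,-5.6,0.3,85]]}}

```text
time: 1.12
tcp_pos: [0.4338, -0.3246, 0.2223]
tool_rot: [179.9, -0.0, 24.4]
ft_force: [1.2, 0.2, 0.3]
grip_width: 0.996
gripper_force: 0.0
```

```bash
cat > w.py <<'E'
from h import *
import sys
np.set_printoptions(precision=4,suppress=True)
o=arm.get_obs();print(o['tcp_pos'],o['tool_rot'],o['time'])
ci=camera_info('wrist');im=snap('wrist',sys.argv[1])
g=[float(v) for v in sys.argv[2].split(',')];z0=float(sys.argv[4]) if len(sys.argv)>4 else 0
x,*r=cup(im,ci,g,sys.argv[3],z0);print(x,*r,'move',go([*x,o['tcp_pos'][2]]))
E
python3 w.py w1.png .482,-.245 o
```

```text
[ 0.4338 -0.3246  0.2223] [179.938   -0.0178  24.3872] 1.125Traceback (most recent call last):
  File "w.py", line 7, in <module>
    x,*r=cup(im,ci,g,sys.argv[3],z0);print(x,*r,'move',go([*x,o['tcp_pos'][2]]))
         ~~~^^^^^^^^^^^^^^^^^^^^^^^^
  File "h.py", line 33, in cup
    i=int(np.argmin([np.linalg.norm(k-u) for k in cen]))
          ~~~~~~~~~^^^^^^^^^^^^^^^^^^^^^^^^^^^^^^^^^^^^
    return _wrapfunc(a, 'argmin', axis=axis, out=out, **kwds)
    return _wrapit(obj, method, *args, **kwds)
    result = getattr(arr, method)(*args, **kwds)
ValueError: attempt to get argmin of an empty sequence
```

View pics/w1.png

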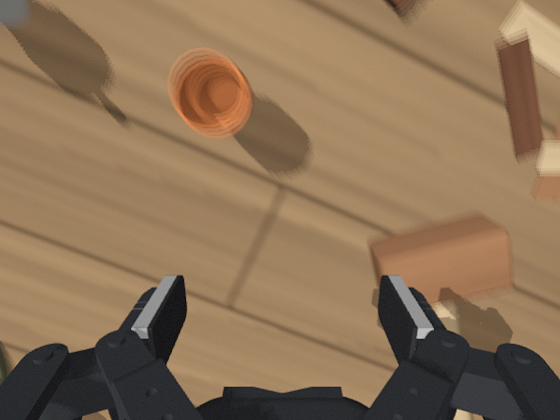

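The picture shows the orange cup at (210,93), blurred because the arm was still moving. I'll go on to stand over it and widen the colour mask.

>>> {"api": "send_rows", "payload": {"steps": [[0,0,0,1.0,-1.3,0.5,85],[0,0,0,1.0,-1.3,0.5,85],[0,0,0,1.0,-1.3,0.5,85]]}}

```text
time: 1.55
tcp_pos: [0.4477, -0.2626, 0.2021]
tool_rot: [180.0, 0.0, 24.5]
ft_force: [-0.2, -0.9, 1.1]
grip_width: 0.995
gripper_force: 0.0
```

```bash
sed -i "s/(4,190,90),(14,255,255)/(3,150,90) if w else (4,190,90),(13,255,255)/; s/def mask(im,col):/def mask(im,col,w=0):/; s/m=mask(im,col);/w=ci['eye'][2]<.6; m=mask(im,col,w);/" h.py
python3 - <<'E'
import cv2
h=cv2.cvtColor(cv2.imread('pics/w1.png'),cv2.COLOR_BGR2HSV)
print([h[y,x].tolist() for x,y in [(210,93),(225,85),(190,110),(178,80),(240,120),(430,260),(300,100)]])
E
python3 w.py w2.png .482,-.245 o
```

```text
[[10, 176, 149], [11, 168, 172], [11, 179, 127], [12, 148, 165], [11, 148, 196], [13, 121, 175], [15, 101, 171]]
[ 0.4477 -0.2626  0.2021] [179.967    0.0254  24.4555] 1.55
[ 0.4818 -0.2453] 4661.5 4906.199058126542 [279.3732 152.3117] move [ 0.972 -0.067  0.005]
```

View pics/w2.png

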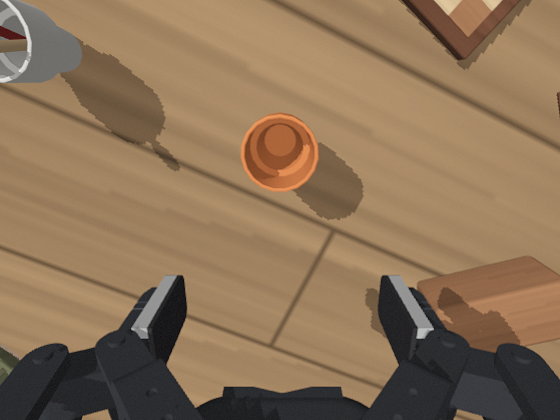

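The cup is at (280,152), midway between the fingers, at (0.482, -0.245). This agrees with the top view, so I descend and grip.

>>> {"api": "send_rows", "payload": {"steps": [[0,0,0,0.97,-0.07,0,85],[0,0,0,0.97,-0.07,1.2,85],[0,0,0,0.97,-0.07,2.4,85],[0,0,0,0.97,-0.07,3.4,85],[0,0,0,0.97,-0.07,3.88,85]]}}

```text
time: 2.22
tcp_pos: [0.4801, -0.2457, 0.0444]
tool_rot: [-179.9, 0.1, 24.2]
ft_force: [0.6, 0.2, 0.4]
grip_width: 0.998
gripper_force: 0.0
```

>>> {"api": "send_rows", "payload": {"newtons": 25, "steps": [[0,0,0,0,0,0,85],[0,0,0,0,0,0,45],[0,0,0,0,0,0,45],[0,0,0,0,0,0,45],[0,0,0,0,0,0,45]]}}

```text
time: 2.85
tcp_pos: [0.4831, -0.2448, 0.0485]
tool_rot: [179.8, -0.1, 24.4]
ft_force: [-0.9, -0.7, 6.4]
grip_width: 0.685
gripper_force: 27.0
```

>>> {"api": "send_rows", "payload": {"steps": [[0,0,0,0,0,-1.2,45],[0,0,0,0,0,-2.4,45],[0,0,0,0,0,-3.5,45],[0,0,0,1.5,-1,-3.5,45],[0,0,0,3,-2,-3.5,45]]}}

```text
time: 3.48
tcp_pos: [0.549, -0.1376, 0.1881]
tool_rot: [179.9, -0.1, 24.2]
ft_force: [0.5, 0.0, -1.3]
grip_width: 0.685
gripper_force: 27.5
```

>>> {"api": "send_rows", "payload": {"steps": [[0,0,0,1.0,-1.1,0,45],[0,0,0,1.9,-2.2,0,45],[0,0,0,1.9,-2.2,0,45],[0,0,0,1.9,-2.2,0,45],[0,0,0,1.9,-2.2,0,45]]}}

```text
time: 4.1
tcp_pos: [0.5807, -0.0283, 0.1867]
tool_rot: [180.0, 0.0, 24.2]
ft_force: [0.2, -0.5, -0.4]
grip_width: 0.687
gripper_force: 27.6
```

```bash
python3 w.py w3.png .682,.03 b
```

```text
[ 0.5807 -0.0283  0.1867] [179.956    0.0391  24.2349] 4.1
[0.6793 0.0288] 6507.5 7470.212394229118 [263.434   40.1347] move [ 2.835 -0.29  -0.002]
```

View pics/w3.png

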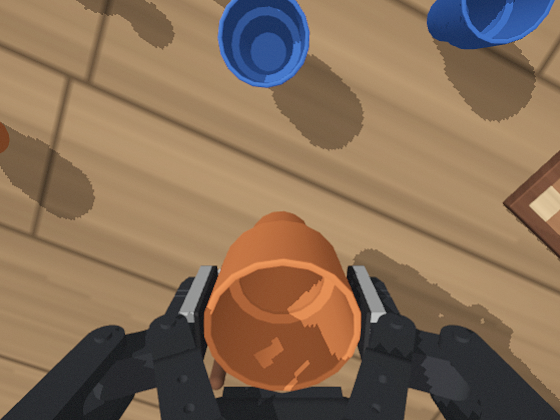

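The blue cup is at (263,40), cut off at the top edge. The held cup has its rim at (283,325) and sits straight. I move a little closer and measure both.

>>> {"api": "send_rows", "payload": {"steps": [[0,0,0,1.0,-0.29,0,45],[0,0,0,1.0,-0.29,0,45],[0,0,0,1.0,-0.29,0,45]]}}

```text
time: 4.53
tcp_pos: [0.6122, -0.0005, 0.1865]
tool_rot: [180.0, 0.1, 24.3]
ft_force: [0.9, -0.1, 0.3]
grip_width: 0.69
gripper_force: 27.5
```

```bash
cat > w2.py <<'E'
from h import *
import sys
# args: file, guess xy, colour of target, target z0, held-cup foot below tcp
np.set_printoptions(precision=4,suppress=True)
o=arm.get_obs();t=np.array(o['tcp_pos']);ci=camera_info('wrist');im=snap('wrist',sys.argv[1])
g=[float(v) for v in sys.argv[2].split(',')]
zt=float(sys.argv[4]);h=float(sys.argv[5])
rg=((18,0),(24,45),(29,45),(30,85)) if zt==0 else ((29,45),(30,85))
a=cup(im,ci,g,sys.argv[3],zt,rg);b=cup(im,ci,t[:2],'o',t[2]-h)
print(t,'target',*a,'\nheld',*b)
print('move tcp->target',go([*a[0],t[2]]),' held->target',go([*a[0],0],[*b[0],0]))
E
python3 w2.py w4.png .68,.029 b 0 .047
```

```text
[ 0.6122 -0.0005  0.1865] target [0.6816 0.0299] 5972.5 6345.7297223619535 [282.839  101.4181] 
held [ 0.6133 -0.0001] 20811.0 22368.899834065116 [281.5898 307.311 ]
move tcp->target [ 1.899  0.015 -0.001]  held->target [ 1.865  0.018 -0.002]
```

>>> {"api": "send_rows", "payload": {"steps": [[0,0,0,1.0,0.01,0,45],[0,0,0,1.88,0.02,0,45],[0,0,0,1.88,0.02,0,45],[0,0,0,1.88,0.02,0.9,45],[0,0,0,1.88,0.02,1.5,45]]}}

```text
time: 5.2
tcp_pos: [0.6799, 0.0291, 0.1255]
tool_rot: [180.0, 0.1, 24.3]
ft_force: [-0.0, 0.7, -0.9]
grip_width: 0.686
gripper_force: 27.5
```

>>> {"api": "send_rows", "payload": {"steps": [[0,0,0,0,0,0.25,45],[0,0,0,0,0,0.5,45],[0,0,0,0,0,0.7,45],[0,0,0,0,0,0.9,45],[0,0,0,0,0,0.9,45]]}}

```text
time: 5.82
tcp_pos: [0.6811, 0.0311, 0.0902]
tool_rot: [-180.0, 0.0, 24.4]
ft_force: [1.3, -0.7, -0.2]
grip_width: 0.69
gripper_force: 27.5
```

>>> {"api": "send_rows", "payload": {"steps": [[0,0,0,0,0,0.05,45],[0,0,0,0,0,0.08,45],[0,0,0,0,0,0.08,45]]}}

```text
time: 6.2
tcp_pos: [0.6821, 0.031, 0.0885]
tool_rot: [179.9, -0.1, 24.4]
ft_force: [0.4, -1.1, 3.7]
grip_width: 0.689
gripper_force: 27.7
```

Light contact at 3.7 N. I release, rise, and go towards the second orange cup.

>>> {"api": "send_rows", "payload": {"steps": [[0,0,0,0,0,0,66],[0,0,0,0,0,0,85],[0,0,0,0,0,0,85],[0,0,0,0,0,-0.6,85],[0,0,0,0,0,-1.8,85]]}}

```text
time: 6.82
tcp_pos: [0.6795, 0.0308, 0.1575]
tool_rot: [-179.9, 0.3, 24.4]
ft_force: [-0.1, 0.0, 0.4]
grip_width: 0.999
gripper_force: 0.0
```

>>> {"api": "send_rows", "payload": {"steps": [[0,0,0,0,0,-1.2,85],[0,0,0,-0.5,-1,-1.4,85],[0,0,0,-1.1,-2.5,-1.4,85],[0,0,0,-1.7,-4.0,-1.4,85],[0,0,0,-2.3,-5.4,-1.4,85]]}}

```text
time: 7.45
tcp_pos: [0.5087, 0.1895, 0.2156]
tool_rot: [180.0, -0.0, 24.4]
ft_force: [0.8, 1.3, -0.5]
grip_width: 0.998
gripper_force: 0.0
```

>>> {"api": "send_rows", "payload": {"steps": [[0,0,0,-0.5,-1.2,0,85],[0,0,0,-0.5,-1.2,0,85],[0,0,0,-0.5,-1.2,0,85]]}}

```text
time: 7.82
tcp_pos: [0.4727, 0.223, 0.2157]
tool_rot: [179.9, -0.0, 24.4]
ft_force: [0.1, -0.2, 0.0]
grip_width: 0.997
gripper_force: 0.0
```

```bash
python3 w.py w5.png .508,.2415 o; python3 -c "
from h import *
snap('side','s2.png');a=cv2.imread('pics/s2.png')[100:300,150:400];b=cv2.imread('pics/w5.png')
cv2.imwrite('pics/c5.png',np.hstack([cv2.resize(a,(460,368)),cv2.resize(b,(340,255))[:255].copy() if 0 else cv2.copyMakeBorder(cv2.resize(b,(340,255)),0,113,0,0,0)]))"
```

```text
[0.4727 0.223  0.2157] [179.9373  -0.0231  24.3924] 7.825
[0.5079 0.242 ] 4262.0 4475.83971270395 [278.0766 147.5203] move [ 0.995 -0.087 -0.005]
```

View pics/c5.png

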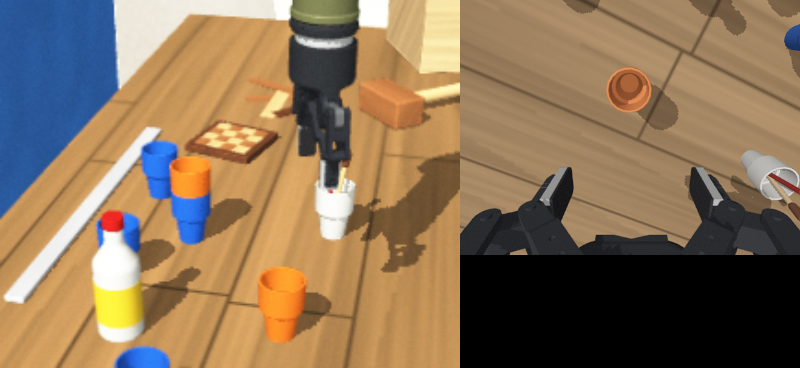

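The first orange cup is fully nested in the blue one (crop pixel 190,200), and the white cup still stands. The second orange cup is centred between the fingers at (278,148) in the full wrist picture.

>>> {"api": "send_rows", "payload": {"steps": [[0,0,0,1.0,-0.09,0,85],[0,0,0,1.0,-0.09,1.3,85],[0,0,0,1.0,-0.09,2.6,85],[0,0,0,1.0,-0.09,3.7,85],[0,0,0,1.0,-0.09,4.2,85]]}}

```text
time: 8.55
tcp_pos: [0.5064, 0.2413, 0.0445]
tool_rot: [-180.0, 0.3, 24.3]
ft_force: [0.1, -0.1, 0.4]
grip_width: 0.998
gripper_force: 0.0
```

>>> {"api": "send_rows", "payload": {"newtons": 25, "steps": [[0,0,0,0,0,0,85],[0,0,0,0,0,0,45],[0,0,0,0,0,0,45],[0,0,0,0,0,0,45],[0,0,0,0,0,0,45]]}}

```text
time: 9.18
tcp_pos: [0.5089, 0.2439, 0.0498]
tool_rot: [180.0, -0.2, 24.4]
ft_force: [0.9, 0.1, 6.5]
grip_width: 0.694
gripper_force: 26.9
```

>>> {"api": "send_rows", "payload": {"steps": [[0,0,0,0,0,-1.2,45],[0,0,0,0,0,-2.6,45],[0,0,0,0,0,-3.8,45],[0,0,0,0,0.6,-4.4,45],[0,0,0,-0.1,2,-4.4,45]]}}

```text
time: 9.8
tcp_pos: [0.5373, 0.1723, 0.2274]
tool_rot: [180.0, -0.4, 24.8]
ft_force: [1.9, -0.4, -1.4]
grip_width: 0.69
gripper_force: 27.6
```

>>> {"api": "send_rows", "payload": {"steps": [[0,0,0,0,1.4,0,45],[0,0,0,0,2.8,0,45],[0,0,0,-0.1,4.0,0,45],[0,0,0,-0.1,4.6,0,45],[0,0,0,-0.1,4.6,0,45]]}}

```text
time: 10.42
tcp_pos: [0.6092, -0.0015, 0.2235]
tool_rot: [-180.0, 0.0, 24.2]
ft_force: [-0.6, 0.3, -0.1]
grip_width: 0.694
gripper_force: 27.7
```

>>> {"api": "send_rows", "payload": {"steps": [[0,0,0,0,0,0,45],[0,0,0,0,0,0,45]]}}

```text
time: 10.68
tcp_pos: [0.6085, 0.0024, 0.2239]
tool_rot: [-180.0, -0.0, 24.6]
ft_force: [0.2, -0.3, -0.7]
grip_width: 0.697
gripper_force: 27.7
```

```bash
python3 w2.py w6.png .6815,.03 o .04 .047
```

```text
[0.6085 0.0024 0.2239] target [0.6809 0.031 ] 6221.0 6524.421720307844 [287.9675  98.7823] 
held [0.6099 0.0027] 20438.0 22354.304962898488 [282.0924 306.9397]
move tcp->target [1.945 0.092 0.   ]  held->target [1.909 0.096 0.001]
```

View pics/w6.png

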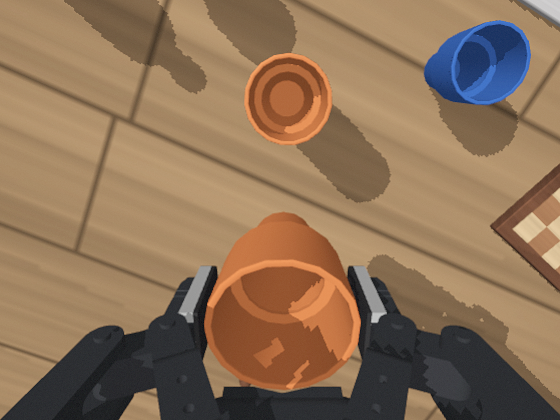

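The nested stack is at (288,98) and upright. The held cup is at (282,325) and straight, so I lower it.

>>> {"api": "send_rows", "payload": {"steps": [[0,0,0,1.0,0.04,0,45],[0,0,0,1.93,0.08,0,45],[0,0,0,1.93,0.08,0,45],[0,0,0,1.93,0.08,0.8,45],[0,0,0,1.93,0.08,1.4,45]]}}

```text
time: 11.35
tcp_pos: [0.6795, 0.0288, 0.1668]
tool_rot: [180.0, 0.1, 24.4]
ft_force: [0.2, 0.0, -0.7]
grip_width: 0.694
gripper_force: 27.7
```

>>> {"api": "send_rows", "payload": {"steps": [[0,0,0,0,0,0.25,45],[0,0,0,0,0,0.5,45],[0,0,0,0,0,0.7,45],[0,0,0,0,0,0.88,45],[0,0,0,0,0,0.88,45]]}}

```text
time: 11.98
tcp_pos: [0.682, 0.0284, 0.1343]
tool_rot: [179.9, -0.2, 24.4]
ft_force: [0.4, -0.4, 3.8]
grip_width: 0.695
gripper_force: 27.7
```

>>> {"api": "send_rows", "payload": {"steps": [[0,0,0,0,0,0.05,45],[0,0,0,0,0,0.08,45],[0,0,0,0,0,0.08,45]]}}

```text
time: 12.35
tcp_pos: [0.6832, 0.0284, 0.1334]
tool_rot: [179.8, -0.4, 24.4]
ft_force: [0.3, -0.8, 11.8]
grip_width: 0.693
gripper_force: 28.0
```

Contact at 12 N, a few millimetres early. I ease off, release gently so the cup settles, and look.

>>> {"api": "send_rows", "payload": {"steps": [[0,0,0,0,0,-0.05,45],[0,0,0,0,0,-0.05,66],[0,0,0,0,0,-0.05,85],[0,0,0,0,0,-0.05,85],[0,0,0,0,0,-1.0,85]]}}

```text
time: 12.98
tcp_pos: [0.6781, 0.0279, 0.1654]
tool_rot: [-179.8, 0.4, 24.4]
ft_force: [0.6, -0.2, 0.4]
grip_width: 0.996
gripper_force: 0.0
```

>>> {"api": "send_rows", "payload": {"steps": [[0,0,0,0,0,-1.2,85],[0,0,0,-1.0,0,-1.6,85],[0,0,0,-2.0,0,-1.6,85],[0,0,0,-2.0,0,-1.6,85]]}}

```text
time: 13.48
tcp_pos: [0.6059, -0.0066, 0.2333]
tool_rot: [179.9, 0.1, 24.2]
ft_force: [0.4, 0.9, -0.7]
grip_width: 0.999
gripper_force: 0.0
```

```bash
python3 - <<'E'
from h import *
a=snap('side')[130:270,180:360];b=snap('wrist');ci=camera_info('side')
for z in (.04+.0425+.0425,.165,.085): print(z,pix(ci,[.681,.031,z]).round(1)-[180,130])
cv2.imwrite('pics/f.png',np.hstack([cv2.resize(a,(540,420),interpolation=2),cv2.copyMakeBorder(cv2.resize(b,(260,195)),0,225,0,0,0)])[:,:,::-1])
o=arm.get_obs();print(o['tcp_pos'],o['time'])
E
```

```text
0.125 [73.  58.7]
0.165 [72.7 45.1]
0.085 [73.3 72. ]
[ 0.60792879 -0.00468105  0.23326006] 13.575
```

View pics/f.png

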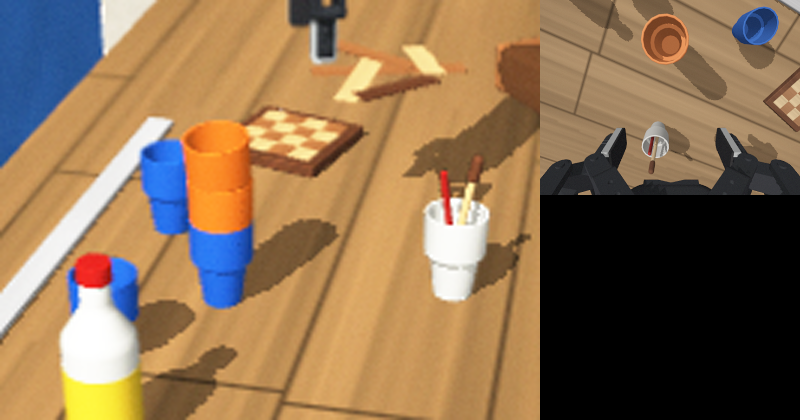

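The three are stacked and the white cup is untouched. The top cup looks shifted slightly left (216 against 220 in the crop), so I check its seating more closely.

```bash
python3 - <<'E'
from h import *
np.set_printoptions(precision=4,suppress=True)
ci=camera_info('wrist');b=snap('wrist');s=snap('side');cs=camera_info('side')
for z0 in (.08,.085): print(cup(b,ci,[.681,.031],'o',z0,((29,45),(30,85))))
# side: expected orange outline for seated stack against the mask
P=np.array([pix(cs,[.681+r*np.cos(a),.031+r*np.sin(a),z]) for r,z in((.029,.085),(.030,.165)) for a in A],np.float32)
x,y,w,h=cv2.boundingRect(P);m=mask(s,'o')[y-12:y+h+12,x-12:x+w+12]
n=cv2.boundingRect(m);print('expect',x,y,w,h,'seen',n[0]+x-12,n[1]+y-12,n[2:])
u=np.int32(pix(ci,[.681,.031,.165]));v=np.clip(u-80,0,400)
d=cv2.resize(b[v[1]:v[1]+160,v[0]:v[0]+160],(400,400),interpolation=2)
e=cv2.resize(s[y-10:y+h+40,x-25:x+w+25],(400,600),interpolation=2)
cv2.imwrite('pics/g.png',np.hstack([cv2.copyMakeBorder(d,0,200,0,0,0),e])[:,:,::-1])
E
```

```text
(array([0.6826, 0.0358]), 8554.0, 8848.22552613297, array([271.0238,  86.7264]))
(array([0.6826, 0.0357]), 8554.0, 9283.725804912217, array([271.0238,  86.7264]))
expect 241 170 23 37 seen 241 171 (23, 36)
```

View pics/g.png

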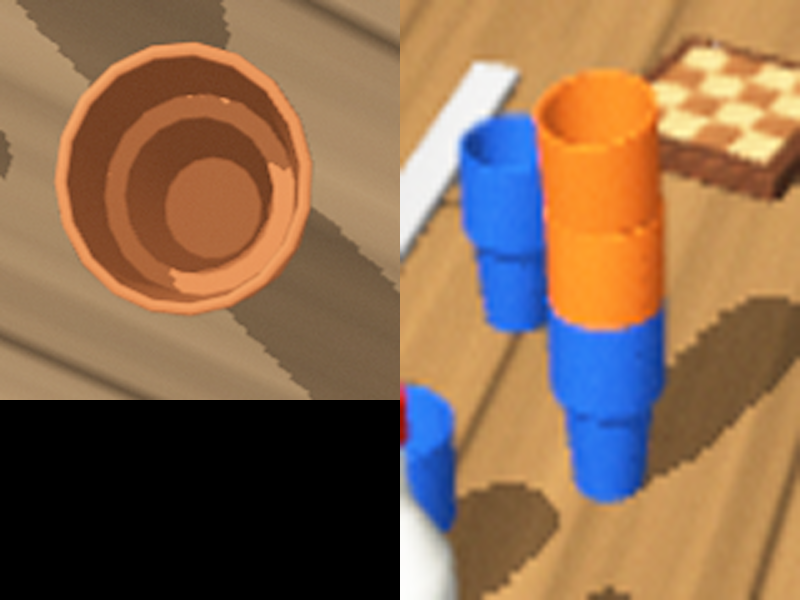

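The visible outline matches a fully seated stack: height is within one pixel, the seams are level and the offset is under 5 mm. I hand in.

```bash
python3 -c "
from workcell import arm
print(arm.close_job())"
```

```text
the job is handed in; nothing more can be done
None
```

Both orange cups are nested in the blue cup nearest the base, blue at the bottom; in the last pictures the stack stood upright and fully down, the top cup up to about 5 mm off-centre (limit 10 mm), with the white cup still standing in its place, and I handed the job in at about 14 s without being shown a verdict.

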